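# Pin the swing arm of the bending jig

### The job

Clear the small fire brick off the plate of the bending jig first: lift it off and set it down on the bench the same way up. Then swing the jig's arm all the way home against its stop, and after that pull the pin with the plain straight grip out of the wooden rack and push it fully down through the eye of the arm into the plate, so that the arm is locked, and let go. Leave the other two pins in the rack and do not disturb the torch, bottle, matchbox or bench block.

Things in the scene. Friction and masses are not known exactly. Their poses are not given: they have to be found in the camera images.
- jig: fixed bending jig, a grey plate 180 (x) x 140 (y) x 22 mm high, yawed on the bench. Origin: centre of its underside; the arm lies along its x at y = -45 mm when home, and opens to its +y side
- plate_hole (a point): mouth of the 12 mm through hole in the plate, on its top face; at x -25, y -45, z 22 mm of the jig
- swing_arm (a joint): angle of the jig's arm (rad): 0 is home against the stop (there its eye stands over the plate hole), up to 1.45 open; it stays where it is left, about 1.5 N at the knob moves it. The arm is a flat steel bar 28 mm wide and 12 mm thick, underside 24 mm and top 36 mm above the bench, 153 mm long from the pivot
- pivot (a point): the arm's upright hinge axis, at x 70, y -45 mm of the jig, at the height of the arm's top face. A boss of 34 mm diameter rises 17 mm above the arm here. With the arm at angle q, points of the arm at radius r lie at pivot + r(-cos q, sin q) in the jig's x, y
- eye (a point): centre of the 12 mm eye through the arm, at the arm's top face, 95 mm from the pivot
- knob (a point): centre of the top of the arm's upright black knob, 18 mm diameter, 34 mm tall above the arm's top face (its lower 8 mm narrower), 140 mm from the pivot; top 70 mm above the bench
- fire_brick: small pale fire brick, about 32 (x) x 38 (y) x 36 mm high, rough; origin: centre of its underside. It starts on the plate in the arm's way
- pin_rack: fixed wooden rack block 122 (x) x 36 (y) x 42 mm high with three upright square holes, 12 mm wide, along its x at -38, 0 and +38 mm; origin: centre of its underside. The pins stand in the holes in any order
- straight_pin: steel pin with a plain straight round grip 16 mm diameter, 30 mm tall; below it a round shank 10 mm diameter, 34 mm long with a chamfered end. Origin: on the axis at the shoulder, where grip meets shank; z points up the grip. Seated, the shoulder rests on the rack (42 mm) or on the arm (36 mm)
- ball_pin: steel pin like it, with a round ball 25 mm diameter for a head, 33 mm above the shoulder; origin at the shoulder. Stays in the rack
- disc_pin: steel pin like it, with a flat disc 27 mm diameter for a head, 25 mm above the shoulder; origin at the shoulder. Stays in the rack
- torch: standing hand torch, 129 (x) x 62 (y) mm, 190 mm tall; origin: centre of its underside. Bystander
- bottle: white plastic bottle with black cap, 89 mm diameter, 137 mm tall; origin: centre of its underside. Bystander
- matchbox: matchbox 36 (x) x 55 (y) x 15 mm lying flat; origin: centre of its underside. Bystander
- bench_block: square steel bench block 64 x 64 x 18 mm lying flat; origin: centre of its underside. Bystander

How it is judged:
On the way, in this order (a step that is already met when the one before it is completed fails the run):
1. the fire brick stands on the bench, the same way up, and is let go (height (world z) of fire_brick below 0.012 m and angle between fire_brick's own z axis and vertical below 0.2 rad and contact force between the fingers and fire_brick below 0.1 N), for 0.2 s.
2. the arm is home against its stop, the straight pin still in the rack (value of joint swing_arm below 0.05 rad and distance of straight_pin from where it was at the start of the episode below 0.02 m), for 0.2 s.
3. the straight pin is pulled out of the rack (distance of straight_pin from where it was at the start of the episode above 0.034 m), for 0.1 s.
At the end, for the whole second after the job is handed in: Arm within 0.05 rad of home; straight pin at rest in eye and hole, within 5 mm of their axes, tilted under 0.12 rad, shoulder within 3.5 mm of the arm; brick at rest on the bench (underside below 12 mm), tilted under 0.2 rad; ball and disc pins within 12 mm of where they stood (value of joint swing_arm below 0.05 rad and horizontal distance between straight_pin and plate_hole below 0.005 m and horizontal distance between straight_pin and eye below 0.005 m and z of straight_pin in the frame of plate_hole below 0.0175 m and angle between straight_pin's own z axis and vertical below 0.12 rad and linear speed of each of straight_pin, fire_brick below 0.02 m/s and height (world z) of fire_brick below 0.012 m and angle between fire_brick's own z axis and vertical below 0.2 rad and distance of each of ball_pin, disc_pin from where it was at the start of the episode below 0.012 m); the robot touches nothing.
It fails at once if the arm is swung in (below 0.8 rad) while the brick is not yet on the bench (value of joint swing_arm below 0.8 rad and height (world z) of fire_brick above 0.015 m).
It fails at once if torch, bottle, matchbox or bench block moved more than 30 mm (distance of any of torch, bottle, matchbox, bench_block from where it was at the start of the episode above 0.03 m).
It fails at once if a wrong pin is pulled more than 25 mm (distance of any of ball_pin, disc_pin from where it was at the start of the episode above 0.025 m).
It also fails if it takes over 69 s, if anything falls off the work surface, if the arm or the gripper's body presses on something with over 40 N, if the wrist force passes 120 N, or if a joint passes its speed limit or range.

### The arm

A 6-joint arm with a two-finger parallel gripper is mounted at the origin on a cart in front of the work surface, level with it; the furniture and walls round the work are solid. World frame = base frame: x ahead of the robot, y to its left, z up, the work surface at z = 0. Lengths are in m, angles in rad, forces in N, time in s.
With the tool pointing down it reaches from about 0.25 to 0.725 m from the base axis. Payload 9.7 kg.
Tool frame: the origin (TCP) lies midway between the tips of the shut fingers; the grasp point (between the pads) lies 19 mm behind it; z points along the fingers, y is the line along which they close (so a half turn about z gives the same grasp; the last joint's range is limited). The gripper opens to 85 mm and grips with 20 to 120 N. Pads are 22 mm wide; open, the fingers measure 114 mm over their backs; the gripper's body (76 mm by 85 mm) begins 54 mm behind the grasp point. The pads swing forward as they close: fully open they stand 13 mm farther back than shut.
Start: joints at [1.286, 0.087, 0.176, 1.66, 0, 1.571], TCP at [0.155, 0.528, 0.231] pointing down, gripper open.
Joint ranges: [-3.13, 3.13], [-0.85, 1.81], [-1.15, 1.24], [-2.2, 2.28], [-1.44, 1.52], [-3.14, 3.14]. Speed limits (rad/s): [2.22, 2.22, 2.57, 3.14, 3.14, 3.14].

### API

Orientations are given as a unit quaternion [w, x, y, z].
In Python, from cell import state, eyes, ctrl gives the robot as it stands. The module is installed in compiled form; this text tells all that it offers.
- The arm moves only by the shell command python3 -m crank 'ROWS' [FORCE]. ROWS is JSON, one flat list of numbers, 7 for each row, row after row: the shift along the tool's x, y, z in m, then the turn, a rotation vector about the tool's x, y, z in rad, then the closure, from -1 (fully open) to 1 (shut). A call has 1 to 8 rows; each row is the pose to reach, as a shift and turn from the pose commanded when the call began, along the tool's axes at that moment; what a row does not reach only later rows make up. A row lasts 1/12 s, in which the tool goes at most 41.7 mm and 7.16 degrees, less where a joint would pass 70% of its speed; a pose out of reach is approached as far as the arm can. A call with a gripper value outside its range is refused whole. The fingers move at their own pace and stop on an object; FORCE is the grip in N (left out, the last holds). Time passes only in rows, so rows that repeat a pose let the fingers close. It gives the time, the measured TCP pose, the force, the opening and the grip force at its end, in the units of the state.
- state(): the state, without advancing time (a new reading comes with each control period).
- eyes.capture(name): name is "scene" or "top" or "wrist"; returns a dict with "frame" (400x640x3 uint8, red, green, blue), "z_map" (400x640 float32, m along the optical axis (not along the pixel's ray), 0 where there is no reading), "vertical_fov" (degrees; the focal length in pixels is half the picture's height over the tangent of half this angle, whatever the lens; pixels are square), "cx", "cy" (the principal point, pixels), "extrinsics" (4x4, takes a point from camera to world coordinates). Camera axes: x right, y up, looking along -z (the intrinsics and any distortion apply to the point x, -y, -z); pixel columns grow to the right and rows downward; lengths in m; the calibration is good to about 2 mm. A picture is of the moment at which its call begins.
- ctrl.sign_off(): hands the job in; it is judged then, once.
Trained networks look in the newest picture that a camera, given by its name, has taken for a name from the list of things; names that differ only in an ending like _2 or _b are one class to them, and where a whole thing is asked for, a point or a joint stands for the part that bears it (a point fixed in the world has none). Each returns a list of dicts, best first, with "score" (0 to 1); they miss things now and then, are a little off and sometimes report something else, mostly with a low value. They report only what shows in the picture. A call takes as long as a camera call.
- eyes.find_in(thing, camera): "extent" ([left, top, width, height] in pixels, round what is visible of it).
- eyes.masks_of(thing, camera): "mask" (400x640 bool, what is visible of it) and "extent" ([left, top, width, height] in pixels, round what is visible of it).
The state is a dict: "time_s": time; "joint_positions": joint angles; "dq": joint speeds; "joint_torque": joint torques, N m; "tcp_pos": TCP position; "tcp_rot": TCP orientation; "wrist_force": force on the tool from outside, world axes, zero at the start; "ft_torque": the same for the moment, N m; "grip_width": finger opening in m; "grip_force": force on a finger pad.
Only numpy, scipy, OpenCV 4.12 (cv2) and the standard library are available. Lean on these libraries where they do the work, as an engineer would, in place of code of your own. Each camera call takes 0.05 s, during which the arm holds its last target. There are 200 camera calls.

## Working session

There is one attempt and no reset: what is moved stays moved. The work goes in short steps, Python scripts to look and compute and a shell command to move; the robot and the scene stay as the last step left them, time stands still between calls to the robot, and variables do not carry over. Pictures are saved under pics/ and viewed, at most 10 in all, crops included, and the job is handed in when it is done.

```bash
mkdir -p pics; cat > h.py <<'E'
import numpy as np,cv2
from cell import state,eyes,ctrl
def cap(n,save=None):
    c=eyes.capture(n)
    if save: cv2.imwrite('pics/'+save,cv2.cvtColor(c['frame'],cv2.COLOR_RGB2BGR))
    return c
def cloud(c):
    h,w=c['z_map'].shape;f=h/2/np.tan(np.radians(c['vertical_fov'])/2)
    u,v=np.meshgrid(np.arange(w),np.arange(h));z=c['z_map']
    P=np.stack([(u-c['cx'])*z/f,-(v-c['cy'])*z/f,-z,np.ones_like(z)],-1)@np.array(c['extrinsics']).T
    P=P[...,:3];P[z==0]=np.nan
    return P
E
python3 - <<'E'
from h import *
a=cap('top','top.png');b=cap('scene','scene.png')
for n,c in(('top',a),('scene',b)):
    P=cloud(c);print(n,c['vertical_fov'],c['cx'],c['cy'],np.round(c['extrinsics'],3).tolist(),[k for k in c])
    for t in['jig','swing_arm','knob','fire_brick','pin_rack','straight_pin','ball_pin','disc_pin','torch','bottle','matchbox','bench_block']:
        for m in eyes.masks_of(t,n)[:2]:
            p=P[m['mask']];print(t,round(m['score'],2),m['extent'],np.round(np.nanmedian(p,0),3),np.round(np.nanpercentile(p,2,axis=0),3),np.round(np.nanpercentile(p,98,axis=0),3))
s=state();print(s)
E
```

```text
top 48.082716179804116 312.8822314812144 200.90115372021037 [[0.029, 0.995, -0.095, 0.413], [-1.0, 0.03, 0.008, 0.011], [0.011, 0.094, 0.995, 1.374], [0.0, 0.0, 0.0, 1.0]] ['frame', 'z_map', 'vertical_fov', 'cx', 'cy', 'extrinsics']
jig 0.84 [291.1, 152.6, 60.4, 67.1] [ 0.584 -0.031  0.023] [ 0.496 -0.112  0.002] [0.673 0.051 0.052]
swing_arm 0.55 [292.4, 151.3, 49.2, 42.9] [ 0.625 -0.007  0.037] [ 0.574 -0.072  0.021] [0.674 0.058 0.071]
knob 0.96 [290.0, 156.4, 51.9, 35.5] [ 0.625 -0.007  0.037] [ 0.575 -0.074  0.022] [0.674 0.061 0.071]
fire_brick 0.73 [372.7, 150.2, 36.8, 28.0] [ 0.646 -0.215  0.096] [ 0.615 -0.261  0.018] [ 0.691 -0.185  0.141]
fire_brick 0.64 [326.2, 182.6, 6.0, 13.6] [ 0.577 -0.049  0.056] [ 0.559 -0.061  0.025] [ 0.6   -0.034  0.062]
pin_rack 0.9 [398.3, 212.3, 12.9, 39.1] [ 0.455 -0.27   0.041] [ 0.402 -0.297  0.007] [ 0.52  -0.261  0.047]
straight_pin 0.5 [256.5, 146.1, 23.1, 17.6] [0.683 0.14  0.015] [0.661 0.114 0.001] [0.708 0.166 0.021]
disc_pin 0.64 [403.6, 227.1, 11.8, 9.3] [ 0.46  -0.28   0.067] [ 0.448 -0.289  0.063] [ 0.469 -0.271  0.075]
torch 0.5
[... 2583 characters left out ...]
time_s': 1.3, 'joint_positions': array([1.28600395e+00, 8.68845810e-02, 1.75907178e-01, 1.65983213e+00,
       4.09353553e-05, 1.57077917e+00]), 'dq': array([-0.0011632 ,  0.00080417,  0.00025795,  0.0002488 , -0.00159648,
        0.00021903]), 'joint_torque': array([ 7.40274572e-04, -5.20096743e+01,  4.64861226e+01,  1.50544274e-03,
        1.04419366e-04,  1.27027967e-06]), 'tcp_pos': array([0.15451154, 0.52783467, 0.23129634]), 'tcp_rot': array([-2.11973797e-05,  1.41906964e-01,  9.89879999e-01, -3.62964019e-06]), 'wrist_force': array([ 0.3738381 , -0.54369734, -0.24898654]), 'ft_torque': array([-0.02790907, -0.01027935, -0.02221709]), 'grip_force': 0.0, 'grip_width': 0.08559950776400004}
```

```bash
python3 - <<'E'
from h import *
a=cv2.imread('pics/top.png')[130:260,270:430];b=cv2.imread('pics/scene.png')[160:350,290:470]
a=cv2.resize(a,(394,320),interpolation=3);b=cv2.resize(b,(400,422),interpolation=3)
o=np.zeros((422,800,3),np.uint8);o[:320,:394]=a;o[:,400:]=b;cv2.imwrite('pics/c1.png',o)
# jig plate fit, top
c=cap('top');P=cloud(c)
z=P[...,2];x=P[...,0];y=P[...,1]
def rect(m,n):
    p=P[m][:,:2].astype(np.float32);r=cv2.minAreaRect(p);print(n,m.sum(),r)
J=(x>.45)&(x<.72)&(y>-.15)&(y<.1)
rect(J&(z>.017)&(z<.028),'plate');
rect(J&(z>.05)&(z<.065)&(y<-.02)&(y>-.08)&(x<.61),'brick')
for lo,hi in((.032,.042),(.048,.056),(.064,.076)): rect(J&(z>lo)&(z<hi)&~((y<-.02)&(x<.61)),(lo,hi))
R=(x>.38)&(x<.54)&(y>-.32)&(y<-.24)
rect(R&(z>.037)&(z<.046),'rack')
E
```

```text
plate 2014 ((0.5811251997947693, -0.024567820131778717), (0.18072299659252167, 0.16582328081130981), 15.142792701721191)
brick 114 ((0.5755066871643066, -0.04715482518076897), (0.030021701008081436, 0.03469841927289963), 88.66879272460938)
(0.032, 0.042) 363 ((0.6014827489852905, -0.017842605710029602), (0.08074931055307388, 0.16052360832691193), 35.12382125854492)
(0.048, 0.056) 43 ((0.6274511814117432, -0.006838895380496979), (0.02608034946024418, 0.1598655730485916), 32.8510856628418)
(0.064, 0.076) 31 ((0.5833032131195068, 0.05282975733280182), (0.01543751172721386, 0.014867397025227547), 1.8587440252304077)
rack 315 ((0.46107807755470276, -0.27951380610466003), (0.11950148642063141, 0.036912474781274796), 0.65647292137146)
```

View pics/c1.png

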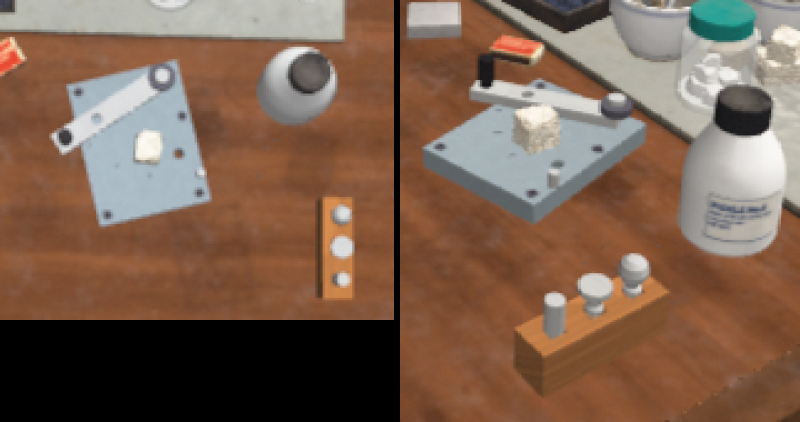

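```bash
cat >> h.py <<'E'
from scipy.spatial.transform import Rotation as Ro
def rot(s=None):
    s=s or state();w,x,y,z=s['tcp_rot'];return Ro.from_quat([x,y,z,w])
def goal(x,y,z,yaw=None):
    """tool down, tool y axis at yaw deg (mod 180)"""
    s=state();R=rot(s);ya=R.as_matrix()[:,1];cur=np.degrees(np.arctan2(ya[1],ya[0]))
    if yaw is None: yaw=cur
    a=np.radians(cur+(yaw-cur+90)%180-90)
    Y=np.array([np.cos(a),np.sin(a),0]);Z=np.array([0,0,-1.]);T=Ro.from_matrix(np.stack([np.cross(Y,Z),Y,Z],1))
    d=R.inv().apply(np.array([x,y,z])-s['tcp_pos']);r=(R.inv()*T).as_rotvec()
    print('shift',np.round(d,4),'rv',np.round(r,4),'yaw',round(cur,1),'->',round(np.degrees(a),1),'rows',round(max(np.linalg.norm(d)/.0417,np.linalg.norm(r)/.125),1),'t',s['time_s'],'j',np.round(s['joint_positions'],2),'w',round(s['grip_width'],4))
E
python3 -c "
from h import *
goal(.46,.0,.33,90)"
```

```text
shift [-0.4415 -0.4207 -0.0987] rv [-1.000e-04 -0.000e+00 -2.848e-01] yaw 73.7 -> 90.0 rows 14.8 t 1.35 j [ 1.29  0.09  0.18  1.66 -0.    1.57] w 0.0856
```

```bash
python3 -m crank '[-0.4415,-0.4207,-0.0987,0,0,0,-1,-0.4415,-0.4207,-0.0987,0,0,0,-1,-0.4415,-0.4207,-0.0987,0,0,0,-1,-0.4415,-0.4207,-0.0987,0,0,0,-1,-0.4415,-0.4207,-0.0987,0,0,0,-1,-0.4415,-0.4207,-0.0987,0,0,0,-1,-0.4415,-0.4207,-0.0987,0,0,0,-1,-0.4415,-0.4207,-0.0987,0,0,0,-1]'; python3 -c "
from h import *
goal(.46,.0,.33,90)"
```

```text
time_s: 2.02
tcp_pos: [0.3197, 0.2412, 0.2851]
tcp_rot: [0.0, 0.142, 0.99, 0.0]
wrist_force: [1.5, 0.8, -0.6]
grip_width: 0.0855
grip_force: 0.0
shift [-0.2023 -0.1922 -0.0449] rv [ 0.0006  0.0007 -0.2842] yaw 73.7 -> 90.0 rows 6.8 t 2.0167 j [ 0.65 -0.24 -0.02  1.79 -0.    0.93] w 0.0855
```

```bash
python3 -m crank '[-0.2023,-0.1922,-0.0449,0,0,-0.284,-1,-0.2023,-0.1922,-0.0449,0,0,-0.284,-1,-0.2023,-0.1922,-0.0449,0,0,-0.284,-1,-0.2023,-0.1922,-0.0449,0,0,-0.284,-1,-0.2023,-0.1922,-0.0449,0,0,-0.284,-1,-0.2023,-0.1922,-0.0449,0,0,-0.284,-1,-0.2023,-0.1922,-0.0449,0,0,-0.284,-1,-0.2023,-0.1922,-0.0449,0,0,-0.284,-1]'; python3 - <<'E'
from h import *
goal(.46,.0,.33,90)
c=cap('wrist','w1.png');P=cloud(c);print(c['vertical_fov'],np.round(c['extrinsics'],3).tolist())
np.save('P1.npy',P)
for y,x in((50,50),(50,600),(350,50),(350,600),(200,320)):print(np.round(P[y,x],3))
E
```

```text
time_s: 2.68
tcp_pos: [0.4616, -0.0027, 0.3295]
tcp_rot: [0.0, 0.002, 1.0, -0.001]
wrist_force: [1.1, 0.2, 0.4]
grip_width: 0.0857
grip_force: 0.0
shift [ 0.0016  0.0027 -0.0005] rv [-0.0012  0.0006 -0.0048] yaw 89.7 -> 90.0 rows 0.1 t 2.6833 j [-0.01 -0.06  0.22  1.85 -0.   -0.  ] w 0.0857
67.72192981427617 [[0.005, -0.947, -0.322, 0.378], [1.0, 0.004, 0.004, -0.001], [-0.002, -0.323, 0.947, 0.473], [0.0, 0.0, 0.0, 1.0]]
[ 0.307 -0.39   0.001]
[0.311 0.393 0.001]
[ 1.588 -1.42  -0.738]
[ 1.602  1.423 -0.742]
[ 0.526 -0.007  0.023]
```

View pics/w1.png

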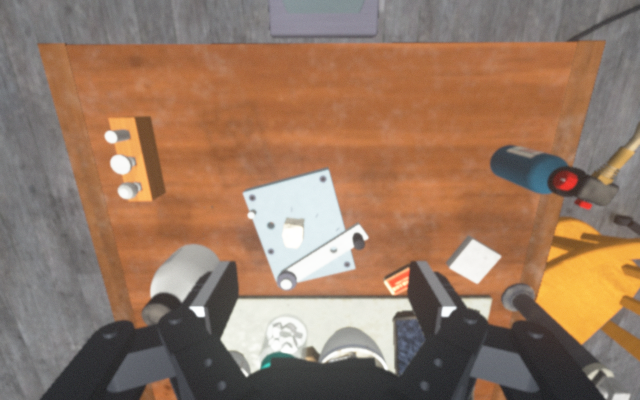

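```bash
python3 -m crank '[0.065,-0.025,0.14,0,0,0,-0.3,0.065,-0.025,0.14,0,0,0,-0.3,0.065,-0.025,0.14,0,0,0,-0.3,0.065,-0.025,0.14,0,0,0,-0.3,0.065,-0.025,0.14,0,0,0,-0.3,0.065,-0.025,0.14,0,0,0,-0.3]'; python3 - <<'E'
from h import *
goal(.46,.0,.33,90)
c=cap('wrist','w2.png');P=cloud(c);np.save('P2.npy',P)
z=P[...,2];x=P[...,0];y=P[...,1]
def rect(m,n):
    m=m.astype(np.uint8);k,l,st,_=cv2.connectedComponentsWithStats(m)
    if k<2:return print(n,'none')
    i=1+np.argmax(st[1:,4]);q=l==i
    p=P[q][:,:2].astype(np.float32);print(n,q.sum(),cv2.minAreaRect(p),np.round(np.median(p,0),4),round(float(np.median(z[q])),4))
J=(x>.45)&(x<.72)&(y>-.15)&(y<.1)
rect(J&(z>.019)&(z<.025),'plate')
B=(y<-.02)&(y>-.08)&(x<.61)
rect(J&B&(z>.054)&(z<.066),'brick')
rect(J&(z>.033)&(z<.040)&~B,'arm')
rect(J&(z>.048)&(z<.057)&~B&(y<0),'boss')
rect(J&(z>.065)&(z<.076)&~B&(y>0),'knob')
rect(J&(z>.026)&(z<.06)&(x<.54)&(y<-.06),'stop')
E
```

```text
time_s: 3.23
tcp_pos: [0.3936, -0.0227, 0.1893]
tcp_rot: [-0.0, 0.0, 1.0, 0.0]
wrist_force: [0.2, -0.6, 0.4]
grip_width: 0.0555
grip_force: 0.0
shift [-0.0662  0.0228 -0.1407] rv [ 0.0002 -0.0008 -0.0008] yaw 90.0 -> 90.0 rows 3.8 t 3.2333 j [-0.06 -0.3  -0.26  1.61  0.   -0.06] w 0.0555
plate 7138 ((0.5607121586799622, -0.0436590313911438), (0.13917355239391327, 0.14044827222824097), 15.088139533996582) [ 0.5451 -0.0306] 0.0229
brick 599 ((0.5723626017570496, -0.0493021160364151), (0.03050713613629341, 0.03792179748415947), 85.16412353515625) [ 0.5705 -0.0482] 0.0571
arm 1106 ((0.6056077480316162, 0.015206165611743927), (0.02960413694381714, 0.10934941470623016), 34.31610870361328) [0.5999 0.0215] 0.0367
boss none
knob 29 ((0.577844500541687, 0.044535018503665924), (0.002453436143696308, 0.009307252243161201), 68.9620361328125) [0.5774 0.0446] 0.0688
stop none
```

View pics/w2.png

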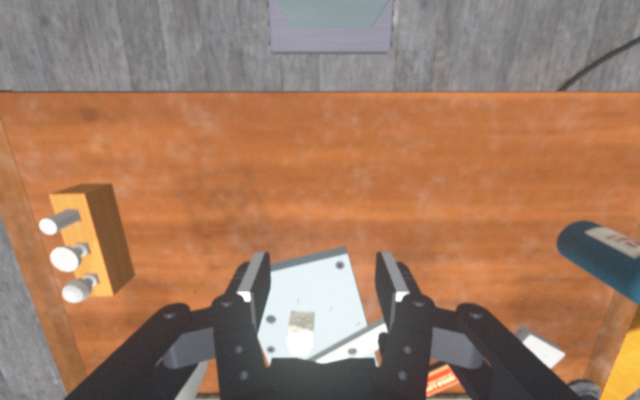

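```bash
python3 -c "
from h import *
goal(.5724,-.0493,.12,85)"
```

```text
shift [-0.1771 -0.0265  0.0715] rv [0.0001 0.0023 0.0868] yaw 90.0 -> 85.0 rows 4.6 t 3.2833 j [-0.06 -0.29 -0.25  1.61  0.   -0.06] w 0.0559
```

```bash
python3 -m crank '[-0.177,-0.0265,0.0715,0,0,0.087,-0.3,-0.177,-0.0265,0.0715,0,0,0.087,-0.3,-0.177,-0.0265,0.0715,0,0,0.087,-0.3,-0.177,-0.0265,0.0715,0,0,0.087,-0.3,-0.177,-0.0265,0.0715,0,0,0.087,-0.3,-0.177,-0.0265,0.0715,0,0,0.087,-0.3,-0.177,-0.0265,0.0715,0,0,0.087,-0.3,-0.177,-0.0265,0.0715,0,0,0.087,-0.3]'; python3 - <<'E'
from h import *
c=cap('wrist','w3.png');P=cloud(c)
z=P[...,2];x=P[...,0];y=P[...,1]
def rect(m,n):
    m=m.astype(np.uint8);k,l,st,_=cv2.connectedComponentsWithStats(m)
    if k<2:return print(n,'none')
    i=1+np.argmax(st[1:,4]);q=l==i
    p=P[q][:,:2].astype(np.float32);print(n,q.sum(),cv2.minAreaRect(p),np.round(np.median(p,0),4),round(float(np.median(z[q])),4))
J=(x>.45)&(x<.72)&(y>-.15)&(y<.1);B=(y<-.02)&(y>-.08)&(x<.60)
rect(J&B&(z>.053)&(z<.066),'brick')
rect(J&(z>.033)&(z<.040)&~B,'arm')
goal(.5724,-.0493,.032,85)
E
```

```text
time_s: 3.95
tcp_pos: [0.5727, -0.0493, 0.1197]
tcp_rot: [0.001, 0.044, 0.999, -0.0]
wrist_force: [-0.7, 0.4, 0.9]
grip_width: 0.0554
grip_force: 0.0
brick 1636 ((0.5730593800544739, -0.048732511699199677), (0.030545460060238838, 0.037568263709545135), 85.5866470336914) [ 0.5713 -0.0481] 0.057
arm 4341 ((0.6179512143135071, -0.0017584413290023804), (0.03080063685774803, 0.15700286626815796), 33.93912887573242) [0.6112 0.0062] 0.0367
shift [0.0001 0.0001 0.0879] rv [ 0.      0.0024 -0.    ] yaw 85.0 -> 85.0 rows 2.1 t 4.0 j [-0.09  0.13  0.01  1.45  0.    0.  ] w 0.0556
```

View pics/w3.png

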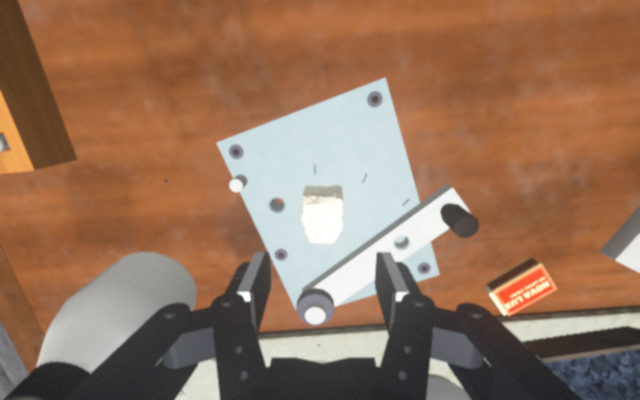

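```bash
python3 -m crank '[0,0,0.04,0,0,0,-0.3,0,0,0.075,0,0,0,-0.3,0,0,0.088,0,0,0,-0.3,0,0,0.088,0,0,0,-0.3,0,0,0.088,0,0,0,0.6,0,0,0.088,0,0,0,0.6,0,0,0.088,0,0,0,0.6,0,0,0.088,0,0,0,0.6]' 40; python3 -m crank '[0,0,0,0,0,0,0.6,0,0,0,0,0,0,0.6,0,0,-0.03,0,0,0,0.6,0,0,-0.06,0,0,0,0.6,0,0,-0.09,0,0,0,0.6,0,0,-0.09,0,0,0,0.6]';python3 - <<'E'
from h import *
goal(.36,.03,.10,90)
E
```

```text
time_s: 4.67
tcp_pos: [0.573, -0.0499, 0.033]
tcp_rot: [0.002, 0.044, 0.999, -0.0]
wrist_force: [-1.4, 1.1, 8.0]
grip_width: 0.0308
grip_force: 40.6
time_s: 5.17
tcp_pos: [0.5744, -0.0501, 0.1282]
tcp_rot: [0.005, 0.044, 0.999, -0.0]
wrist_force: [1.0, -0.0, 1.3]
grip_width: 0.0305
grip_force: 39.8
shift [0.2209 0.061  0.0258] rv [-0.0005  0.0107 -0.0878] yaw 85.0 -> 90.0 rows 5.5 t 5.1667 j [-0.09  0.12  0.02  1.45  0.    0.  ] w 0.0305
```

```bash
python3 -m crank '[0.22,0.061,0.026,0,0,-0.088,0.6,0.22,0.061,0.026,0,0,-0.088,0.6,0.22,0.061,0.026,0,0,-0.088,0.6,0.22,0.061,0.026,0,0,-0.088,0.6,0.22,0.061,0.026,0,0,-0.088,0.6,0.22,0.061,0.026,0,0,-0.088,0.6,0.22,0.061,0.026,0,0,-0.088,0.6,0.22,0.061,0.026,0,0,-0.088,0.6]';python3 - <<'E'
from h import *
goal(.36,.03,.0125,90)
E
```

```text
time_s: 5.83
tcp_pos: [0.358, 0.0306, 0.0955]
tcp_rot: [0.002, -0.001, 1.0, 0.0]
wrist_force: [1.0, 0.1, -0.0]
grip_width: 0.0298
grip_force: 39.8
shift [-0.0017 -0.0006  0.083 ] rv [0.0003 0.004  0.0014] yaw 90.1 -> 90.0 rows 2.0 t 5.8333 j [ 0.09 -0.4  -0.51  1.45 -0.    0.08] w 0.0298
```

```bash
python3 -m crank '[0,0,0.035,0,0,0,0.6,0,0,0.065,0,0,0,0.6,0,0,0.08,0,0,0,0.6,0,0,0.083,0,0,0,0.6,0,0,0.085,0,0,0,0.6,0,0,0.085,0,0,0,0.6,0,0,0.085,0,0,0,0.6]'
```

```text
time_s: 6.42
tcp_pos: [0.3591, 0.03, 0.0102]
tcp_rot: [0.001, 0.0, 1.0, 0.0]
wrist_force: [-1.6, -0.4, 5.0]
grip_width: 0.0302
grip_force: 40.9
```

```bash
python3 -m crank '[0,0,0,0,0,0,-0.3,0,0,0,0,0,0,-0.3,0,0,0,0,0,0,-0.3,0,0,0,0,0,0,-0.3,0,0,-0.04,0,0,0,-0.3,0,0,-0.08,0,0,0,-0.3,0,0,-0.11,0,0,0,-0.3,0,0,-0.11,0,0,0,-0.3]';python3 - <<'E'
from h import *
goal(.573,-.049,.12,85)
E
```

```text
time_s: 7.08
tcp_pos: [0.3601, 0.0304, 0.1248]
tcp_rot: [0.004, -0.0, 1.0, 0.0]
wrist_force: [0.6, -0.1, -0.1]
grip_width: 0.0556
grip_force: 0.0
shift [-0.2128 -0.0795  0.0064] rv [0.001  0.0079 0.0875] yaw 90.0 -> 85.0 rows 5.4 t 7.0833 j [ 0.08 -0.4  -0.45  1.51 -0.    0.08] w 0.0556
```

```bash
python3 -m crank '[-0.213,-0.0795,0.0,0,0,0.087,-0.3,-0.213,-0.0795,0.0,0,0,0.087,-0.3,-0.213,-0.0795,0.0,0,0,0.087,-0.3,-0.213,-0.0795,0.0,0,0,0.087,-0.3,-0.213,-0.0795,0.0,0,0,0.087,-0.3,-0.213,-0.0795,0.0,0,0,0.087,-0.3,-0.213,-0.0795,0.0,0,0,0.087,-0.3,-0.213,-0.0795,0.0,0,0,0.087,-0.3]';python3 - <<'E'
from h import *
c=cap('wrist','w4.png');P=cloud(c);np.savez('w4.npz',P=P,f=c['frame'])
z=P[...,2];x=P[...,0];y=P[...,1]
def rect(m,n):
    m=m.astype(np.uint8);k,l,st,_=cv2.connectedComponentsWithStats(m)
    if k<2:return print(n,'none')
    i=1+np.argmax(st[1:,4]);q=l==i
    p=P[q][:,:2].astype(np.float32);r=cv2.minAreaRect(p);print(n,q.sum(),r,np.round(np.median(p,0),4),round(float(np.median(z[q])),4));return r
J=(x>.45)&(x<.72)&(y>-.15)&(y<.1)
r=rect(J&(z>.0195)&(z<.0255),'plate');print(cv2.boxPoints(r).round(4).tolist())
r=rect(J&(z>.033)&(z<.040),'arm');print(cv2.boxPoints(r).round(4).tolist())
rect(J&(z>.051)&(z<.057)&(y<0),'boss');rect(J&(z>.066)&(z<.076)&(y>0),'knob')
rect(J&(z>.026)&(z<.06)&(x<.54)&(y<-.06),'stop')
a=cap('top');Q=cloud(a)
q=Q[(abs(Q[...,0]-.36)<.05)&(abs(Q[...,1]-.03)<.05)&(Q[...,2]>.03)];print('brick',len(q),np.median(q,0))
# dark spots on plate & arm
g=cv2.cvtColor(c['frame'],cv2.COLOR_RGB2GRAY)
m=((g<120)&(x>.46)&(x<.69)&(y>-.13)&(y<.08)&(z<.045)&(z>-.005)).astype(np.uint8)
k,l,st,ce=cv2.connectedComponentsWithStats(m)
for i in range(1,k):
    if 12<st[i,4]<400: u,v=ce[i];print(ce[i].round(1),st[i],P[int(v),int(u)].round(4))
E
```

```text
time_s: 7.75
tcp_pos: [0.5708, -0.0496, 0.1176]
tcp_rot: [-0.001, 0.044, 0.999, 0.0]
wrist_force: [-0.8, -0.0, -0.3]
grip_width: 0.0553
grip_force: 0.0
plate 25201 ((0.5770733952522278, -0.03894855082035065), (0.17092591524124146, 0.14074698090553284), 15.06580924987793) [ 0.5494 -0.0465] 0.0228
[[0.4763000011444092, 0.006800000090152025], [0.5127999782562256, -0.1290999948978424], [0.6779000163078308, -0.08470000326633453], [0.6413000226020813, 0.05119999870657921]]
arm 4272 ((0.6181190013885498, -0.0020162388682365417), (0.03082534484565258, 0.15744131803512573), 33.944149017333984) [0.6101 0.0071] 0.0367
[[0.5613999962806702, 0.05469999834895134], [0.6492999792098999, -0.07590000331401825], [0.6748999953269958, -0.05869999900460243], [0.586899995803833, 0.07190000265836716]]
boss 313 ((0.660251259803772, -0.06305216252803802), (0.017109062522649765, 0.017683973535895348), 79.19493865966797) [ 0.6595 -0.0629] 0.0538
knob 533 ((0.5807671546936035, 0.05171976238489151), (0.017600564286112785, 0.01730508916079998), 31.747156143188477) [0.5798 0.051 ] 0.0706
stop 18 ((0.539797961711883
[... 471 characters left out ...]
.000e-04]
[461.6 192.6] [459 187   6  12  39] [0.5761 0.0772 0.0008]
[276.5 208. ] [272 203  11  10  70] [ 0.5733 -0.0912  0.0079]
[446.  209.3] [443 207   9   7  14] [0.5754 0.0479 0.0413]
[455.7 237. ] [451 232  10  11  18] [6.212e-01 7.440e-02 4.000e-04]
[280.6 258.1] [278 256   6   5  27] [ 0.6164 -0.0912  0.0238]
[272.2 278.6] [268 262  10  37  90] [ 0.65   -0.1068  0.002 ]
[425.2 271.5] [423 269   6   6  28] [0.6408 0.0384 0.0244]
[421.8 290.9] [419 287   7   8  17] [6.785e-01 4.300e-02 1.000e-04]
[451.1 289.6] [444 286  14   8  43] [6.797e-01 7.340e-02 5.000e-04]
[314.5 296.1] [299 292  35  14 131] [ 0.6436 -0.0626  0.0453]
[265.9 305.3] [264 300   4  12  15] [ 0.5783 -0.0774  0.1401]
```

View pics/w4.png

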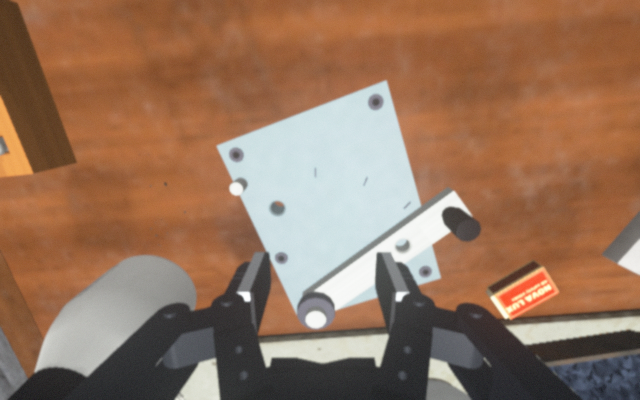

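```bash
python3 - <<'E'
from h import *
P=np.load('w4.npz')['P']
print((P[182:195,230:245,2]*1000).round(0).astype(int))
q=P[180:196,228:246].reshape(-1,3);q=q[q[:,2]>.03];print(np.median(q,0),q.max(0),q.min(0))
goal(.5808,.0517,.11,75)
E
```

```text
[[                   2                    0                    0
                    37                   38                   38
                    39                   38                   38
                    36                   35                   34
                    34                   32                   30]
 [                   0                   38                   39
                    39                   39                   40
                    39                   38                   38
                    38                   37                   37
                    35                   32                   30]
 [                  37                   39                   38
                    39                   39                   39
                    39                   38                   39
                    38                   38                   38
                    36                   35                   31]
 [                  38                   39                   38
                    38                   38              
[... 2755 characters left out ...]
           23                   24                   23]
 [                   1                    0                    1
                     1                   39                   39
                    38                   38                   38
                    39                   24                   24
                    22                   21                   22]]
[ 0.54404264 -0.11305784  0.03842501] [ 0.54978749 -0.10856316  0.04069895] [ 0.53969768 -0.11940531  0.03006174]
shift [-0.0022  0.1012  0.0086] rv [-0.     -0.0011  0.1752] yaw 85.0 -> 75.0 rows 2.4 t 7.85 j [-0.09  0.13  0.    1.45  0.    0.  ] w 0.0555<stdin>:3: RuntimeWarning: invalid value encountered in cast
```

```bash
python3 -m crank '[-0.0022,0.101,0.0086,0,0,0.175,-0.3,-0.0022,0.101,0.0086,0,0,0.175,-0.3,-0.0022,0.101,0.0086,0,0,0.175,-0.3,-0.0022,0.101,0.0086,0,0,0.175,-0.3,-0.0022,0.101,0.03,0,0,0.175,-0.3,-0.0022,0.101,0.0666,0,0,0.175,-0.3,-0.0022,0.101,0.0666,0,0,0.175,0.3,-0.0022,0.101,0.0666,0,0,0.175,0.3]' 30;python3 - <<'E'
from h import *
R=rot().as_matrix();s=state();goal(.5808,.0517,.052,75)
for d in range(60,-6,-5):
    a=np.radians(180-d+15.07);p=np.array([.6608+.14*np.cos(a),-.0631+.14*np.sin(a),.052])
    print(d,(R.T@(p-s['tcp_pos'])).round(4))
E
```

```text
time_s: 8.52
tcp_pos: [0.5796, 0.051, 0.0516]
tcp_rot: [-0.002, 0.13, 0.991, -0.0]
wrist_force: [0.2, 0.9, 0.5]
grip_width: 0.032
grip_force: 0.0
shift [-0.001   0.001  -0.0004] rv [-0.0012 -0.0032  0.0003] yaw 75.0 -> 75.0 rows 0.0 t 8.5167 j [ 0.09  0.17 -0.08  1.32 -0.    0.35] w 0.032
60 [ 0.0134 -0.0194 -0.0003]
55 [ 0.019  -0.0302 -0.0003]
50 [ 0.0237 -0.0415 -0.0003]
45 [ 0.0273 -0.0531 -0.0002]
40 [ 0.03   -0.0651 -0.0002]
35 [ 0.0316 -0.0772 -0.0002]
30 [ 0.0321 -0.0894 -0.0002]
25 [ 0.0315 -0.1016 -0.0002]
20 [ 0.0299 -0.1137 -0.0002]
15 [ 0.0273 -0.1256 -0.0002]
10 [ 0.0236 -0.1372 -0.0002]
5 [ 0.0189 -0.1485 -0.0002]
0 [ 0.0133 -0.1594 -0.0002]
-5 [ 0.0067 -0.1696 -0.0002]
```

```bash
python3 -m crank '[0.0134,-0.0194,0,0,0,0,0.3,0.0237,-0.0415,0,0,0,0,0.3,0.03,-0.0651,0,0,0,0,0.3,0.0321,-0.0894,0,0,0,0,0.3,0.0299,-0.1137,0,0,0,0,0.3,0.0236,-0.1372,0,0,0,0,0.3,0.0189,-0.1485,0,0,0,0,0.3,0.0133,-0.1594,0,0,0,0,0.3]';python3 - <<'E'
from h import *
R=rot().as_matrix();s=state()
for d in (0,-2,-4):
    a=np.radians(180-d+15.07);p=np.array([.6608+.14*np.cos(a),-.0631+.14*np.sin(a),.052])
    print(d,(R.T@(p-s['tcp_pos'])).round(4))
E
```

```text
time_s: 9.18
tcp_pos: [0.5281, -0.1004, 0.0546]
tcp_rot: [0.001, 0.131, 0.991, 0.0]
wrist_force: [0.2, 1.2, 0.3]
grip_width: 0.0302
grip_force: 0.8
0 [0.0027 0.0002 0.0026]
-2 [ 0.0002 -0.0039  0.0026]
-4 [-0.0025 -0.008   0.0026]
```

```bash
python3 -m crank '[-0.002,-0.005,0,0,0,0,0.3,-0.003,-0.008,0,0,0,0,0.3,-0.003,-0.010,0,0,0,0,0.3,-0.003,-0.010,0,0,0,0,0.3]'; python3 - <<'E'
from h import *
s=state();print(s['tcp_pos'])
c=cap('scene');P=cloud(c)
m=(abs(P[...,0]-.5256)<.03)&(abs(P[...,1]+.0995)<.03)&(P[...,2]>.063)&(P[...,2]<.073)
print(m.sum(),np.median(P[m],0))
E
```

```text
time_s: 9.52
tcp_pos: [0.5294, -0.1075, 0.0534]
tcp_rot: [0.001, 0.13, 0.992, 0.002]
wrist_force: [2.8, 10.7, 5.5]
grip_width: 0.03
grip_force: 5.9
[ 0.52939286 -0.10749223  0.05344678]
66 [ 0.52109642 -0.10097618  0.06907399]
```

```bash
python3 -m crank '[0.002,0.009,0,0,0,0,0.3,0.002,0.009,0,0,0,0,0,0.002,0.009,-0.04,0,0,0,-0.3,0.002,0.009,-0.08,0,0,0,-0.3,-0.02,0.03,-0.08,0,0,0.1,-0.3,-0.045,0.06,-0.08,0,0,0.175,-0.3,-0.045,0.06,-0.08,0,0,0.175,-0.3,-0.045,0.06,-0.08,0,0,0.175,-0.3]'; python3 - <<'E'
from h import *
c=cap('wrist','w5.png');P=cloud(c);np.savez('w5.npz',P=P,f=c['frame'])
z=P[...,2];x=P[...,0];y=P[...,1]
def rect(m,n):
    m=m.astype(np.uint8);k,l,st,_=cv2.connectedComponentsWithStats(m)
    if k<2:return print(n,'none')
    i=1+np.argmax(st[1:,4]);q=l==i
    p=P[q][:,:2].astype(np.float32);r=cv2.minAreaRect(p);print(n,q.sum(),r,np.round(np.median(p,0),4),round(float(np.median(z[q])),4));return r
J=(x>.45)&(x<.72)&(y>-.15)&(y<.1)
rect(J&(z>.0195)&(z<.0255),'plate');rect(J&(z>.033)&(z<.040)&(x<.64),'arm')
rect(J&(z>.051)&(z<.057)&(x>.62),'boss');rect(J&(z>.066)&(z<.076)&(x<.56),'knob')
goal(.4615,-.12,.20,90)
E
```

```text
time_s: 10.23
tcp_pos: [0.5874, -0.0623, 0.1312]
tcp_rot: [-0.001, 0.215, 0.977, -0.0]
wrist_force: [-0.3, 0.2, -0.9]
grip_width: 0.0552
grip_force: 0.0
plate 24685 ((0.5817160606384277, -0.03764230012893677), (0.18065160512924194, 0.1405429244041443), 15.053581237792969) [ 0.5626 -0.0185] 0.0228
arm 4512 ((0.5795019865036011, -0.08993836492300034), (0.1350175440311432, 0.03878761827945709), 15.1141996383667) [ 0.5771 -0.0847] 0.0368
boss 301 ((0.6598272323608398, -0.06285905838012695), (0.017391672357916832, 0.016891276463866234), 15.370498657226562) [ 0.6595 -0.0626] 0.0539
knob 526 ((0.5254996418952942, -0.0988815426826477), (0.01724950224161148, 0.017316415905952454), 56.70431900024414) [ 0.5252 -0.0981] 0.0707
shift [ 0.0895 -0.1045 -0.0683] rv [-0.0009 -0.0019 -0.4346] yaw 65.1 -> 90.0 rows 3.7 t 10.2833 j [-0.11  0.17  0.07  1.48 -0.    0.33] w 0.0555
```

View pics/w5.png

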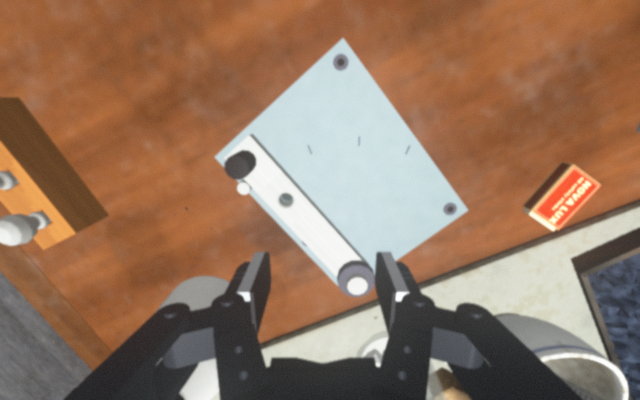

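```bash
python3 - <<'E'
from h import *
d=np.load('w5.npz');P=d['P'];g=cv2.cvtColor(d['f'],cv2.COLOR_RGB2GRAY)
r=g[188:212,274:298];m=(r<135).astype(np.uint8);k,l,st,ce=cv2.connectedComponentsWithStats(m)
print([(st[i].tolist(),ce[i].round(1)) for i in range(1,k) if st[i,4]>15])
# arm-surface plane pts around eye: linear fit pixel->world on z~.0367
v,u=np.mgrid[180:222,264:310];q=P[180:222,264:310];ok=(abs(q[...,2]-.0367)<.003)
A=np.c_[u[ok],v[ok],np.ones(ok.sum())]
X=np.linalg.lstsq(A,q[ok][:,:2],rcond=None)[0]
for i in range(1,k):
    if st[i,4]>15: print(np.r_[ce[i]+[274,188],1]@X)
goal(.42,-.28,.16,90)
E
```

```text
[([8, 6, 10, 7, 47], array([12.4,  9. ]))]
[ 0.5673702  -0.08600453]
shift [ 0.0597 -0.2671 -0.0281] rv [-0.0009 -0.0019 -0.4346] yaw 65.1 -> 90.0 rows 6.6 t 10.2833 j [-0.11  0.17  0.07  1.48 -0.    0.33] w 0.0555
```

```bash
python3 -m crank '[0.0597,-0.267,-0.028,0,0,-0.434,-0.3,0.0597,-0.267,-0.028,0,0,-0.434,-0.3,0.0597,-0.267,-0.028,0,0,-0.434,-0.3,0.0597,-0.267,-0.028,0,0,-0.434,-0.3,0.0597,-0.267,-0.028,0,0,-0.434,-0.3,0.0597,-0.267,-0.028,0,0,-0.434,-0.3,0.0597,-0.267,-0.028,0,0,-0.434,-0.3,0.0597,-0.267,-0.028,0,0,-0.434,-0.3]'; python3 - <<'E'
from h import *
goal(.42,-.28,.16,90)
c=cap('wrist','w6.png');P=cloud(c)
z=P[...,2];x=P[...,0];y=P[...,1]
def rect(m,n):
    m=m.astype(np.uint8);k,l,st,_=cv2.connectedComponentsWithStats(m)
    if k<2:return print(n,'none')
    i=1+np.argmax(st[1:,4]);q=l==i
    p=P[q][:,:2].astype(np.float32);r=cv2.minAreaRect(p);print(n,q.sum(),r,np.round(np.median(p,0),4),round(float(np.median(z[q])),4));return r
rect((abs(z-.042)<.004)&(abs(y+.28)<.03),'rack')
rect((z>.068)&(z<.078)&(abs(y+.28)<.03)&(x<.435)&(x>.40),'pin')
rect((z>.05)&(z<.09)&(abs(y+.28)<.03)&(x<.48)&(x>.44),'disc')
a=cap('scene');Q=cloud(a);q=Q[(abs(Q[...,0]-.36)<.05)&(abs(Q[...,1]-.03)<.05)&(Q[...,2]>.028)];print('brick',len(q),np.median(q,0),q[:,2].max())
E
```

```text
time_s: 10.95
tcp_pos: [0.416, -0.2837, 0.1614]
tcp_rot: [-0.0, 0.004, 1.0, -0.001]
wrist_force: [0.7, -0.2, 0.1]
grip_width: 0.0554
grip_force: 0.0
shift [-0.004   0.0037  0.0014] rv [-0.0021 -0.0001 -0.007 ] yaw 89.6 -> 90.0 rows 0.1 t 10.95 j [-0.6  -0.04 -0.09  1.52 -0.   -0.59] w 0.0554
rack 2684 ((0.45833781361579895, -0.2812473177909851), (0.12246876209974289, 0.03562413156032562), 0.8438659906387329) [ 0.4406 -0.2818] 0.0428
pin 283 ((0.42004939913749695, -0.28144973516464233), (0.014310578815639019, 0.015546384267508984), 89.93885040283203) [ 0.4193 -0.2811] 0.0727
disc 674 ((0.457956999540329, -0.28090283274650574), (0.02650005929172039, 0.02611984685063362), 14.09693717956543) [ 0.4571 -0.2812] 0.0677
brick 182 [0.35726799 0.02717813 0.03367958] 0.037162648389501785
```

View pics/w6.png

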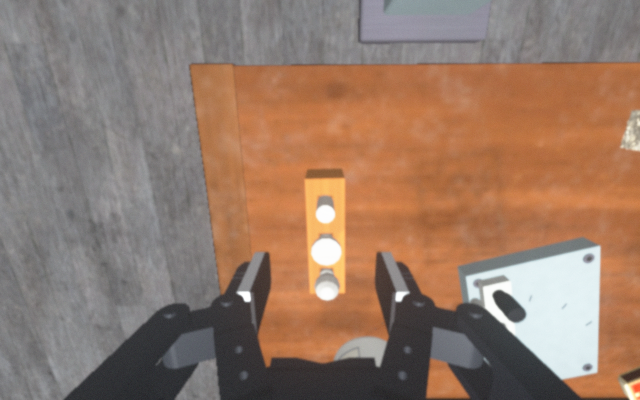

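```bash
python3 -m crank '[-0.004,0.002,0.03,0,0,-0.005,-0.3,-0.004,0.002,0.06,0,0,-0.005,-0.3,-0.004,0.002,0.08,0,0,-0.005,-0.3,-0.004,0.002,0.08,0,0,-0.005,-0.3,-0.004,0.002,0.08,0,0,-0.005,-0.3]'; python3 -c "
from h import *
goal(.4202,-.2815,.049,90)"
```

```text
time_s: 11.47
tcp_pos: [0.4234, -0.2769, 0.0798]
tcp_rot: [-0.001, -0.002, 1.0, 0.001]
wrist_force: [-0.8, -1.7, 1.4]
grip_width: 0.0558
grip_force: 0.0
shift [ 0.0032 -0.0046  0.0308] rv [ 0.0012 -0.0019  0.0037] yaw 90.2 -> 90.0 rows 0.8 t 11.4667 j [-0.58 -0.02 -0.23  1.37 -0.   -0.58] w 0.0558
```

```bash
python3 -m crank '[0.003,-0.0046,0,0,0,0.003,-0.3,0.003,-0.0046,0.031,0,0,0.003,-0.3,0.003,-0.0046,0.031,0,0,0.003,-0.3,0.003,-0.0046,0.031,0,0,0.003,1,0.003,-0.0046,0.031,0,0,0.003,1,0.003,-0.0046,0.031,0,0,0.003,1,0.003,-0.0046,0.031,0,0,0.003,1,0.003,-0.0046,0.031,0,0,0.003,1]' 40; python3 -m crank '[0,0,0,0,0,0,1,0,0,0,0,0,0,1,0,0,0,0,0,0,1]' 60
```

```text
time_s: 12.13
tcp_pos: [0.4215, -0.2833, 0.0511]
tcp_rot: [0.001, 0.0, 1.0, -0.001]
wrist_force: [-1.8, 0.4, 7.1]
grip_width: 0.0142
grip_force: 39.1
time_s: 12.38
tcp_pos: [0.4216, -0.2833, 0.0512]
tcp_rot: [0.001, 0.0, 1.0, -0.001]
wrist_force: [-1.2, 0.1, 7.5]
grip_width: 0.0137
grip_force: 58.4
```

```bash
python3 -m crank '[0,0,-0.015,0,0,0,1,0,0,-0.03,0,0,0,1,0,0,-0.05,0,0,0,1,0,0,-0.08,0,0,0,1,0,0,-0.105,0,0,0,1,0,0,-0.105,0,0,0,1,0,0,-0.105,0,0,0,1,0,0,-0.105,0,0,0,1]'; python3 - <<'E'
from h import *
goal(.569,-.0875,.16,105)
a=cap('scene','s2.png');Q=cloud(a);t=state()['tcp_pos'];print(t)
m=(abs(Q[...,0]-t[0])<.02)&(abs(Q[...,1]-t[1])<.02)&(Q[...,2]<t[2]+.005)&(Q[...,2]>t[2]-.06);v,u=np.where(m);print(m.sum(),u.min(),u.max(),v.min(),v.max())
for zz in np.arange(-.055,.005,.005):
    q=Q[m&(abs(Q[...,2]-t[2]-zz)<.0025)];print(round(zz,3),len(q),(np.median(q,0)-t).round(4) if len(q) else '')
b=cv2.imread('pics/s2.png');cv2.imwrite('pics/s2c.png',cv2.resize(b[200:300,300:460],(800,500),interpolation=3))
E
```

```text
time_s: 13.05
tcp_pos: [0.4207, -0.2827, 0.154]
tcp_rot: [-0.0, 0.0, 1.0, 0.0]
wrist_force: [0.9, -0.4, -1.8]
grip_width: 0.0137
grip_force: 58.5
shift [-0.1481  0.1953 -0.0061] rv [ 1.000e-04 -2.000e-04 -2.626e-01] yaw 90.0 -> 105.0 rows 5.9 t 13.05 j [-0.59 -0.03 -0.09  1.51 -0.   -0.59] w 0.0137
[ 0.42046401 -0.28249673  0.15335654]
152 350 370 250 277
-0.055 0 
-0.05 0 
-0.045 1 [-0.0025 -0.0006 -0.0433]
-0.04 8 [-0.0039 -0.0024 -0.0389]
-0.035 16 [-0.0028 -0.0028 -0.0353]
-0.03 15 [-0.0038 -0.0025 -0.03  ]
-0.025 14 [-0.0034 -0.0026 -0.0247]
-0.02 17 [-0.004  -0.0021 -0.0197]
-0.015 18 [-0.0031 -0.0028 -0.0148]
-0.01 6 [-0.0044 -0.0028 -0.0113]
-0.005 22 [-0.0068 -0.0028 -0.0063]
-0.0 20 [-0.0074 -0.0024  0.0011]
```

View pics/s2c.png

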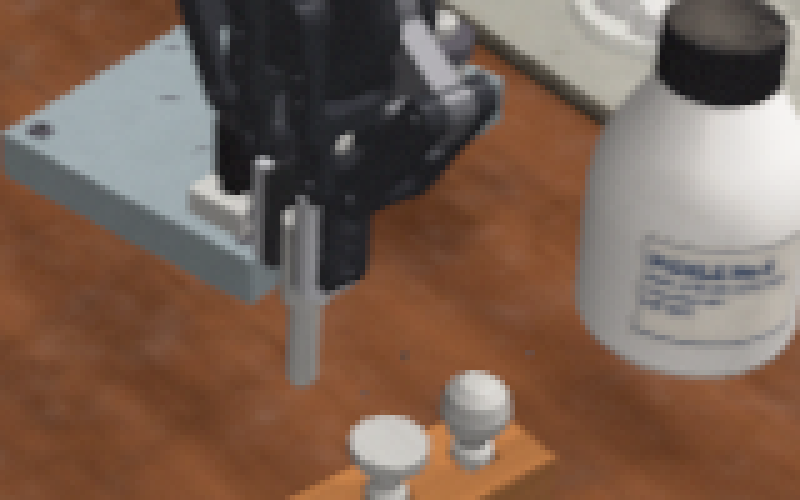

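```bash
python3 -m crank '[-0.149,0.194,0,0,0,-0.263,1,-0.149,0.194,0,0,0,-0.263,1,-0.149,0.194,0,0,0,-0.263,1,-0.149,0.194,0,0,0,-0.263,1,-0.149,0.194,0,0,0,-0.263,1,-0.149,0.194,0,0,0,-0.263,1,-0.149,0.194,0,0,0,-0.263,1,-0.149,0.194,0,0,0,-0.263,1]'; python3 -c "
from h import *
goal(.570,-.0887,.09,105)"
```

```text
time_s: 13.77
tcp_pos: [0.57, -0.0871, 0.1524]
tcp_rot: [-0.001, -0.132, 0.991, 0.0]
wrist_force: [-1.1, -0.5, -0.9]
grip_width: 0.0138
grip_force: 58.7
shift [ 0.0003 -0.0016  0.0624] rv [ 0.0011 -0.0028  0.0036] yaw 105.2 -> 105.0 rows 1.5 t 13.7667 j [-0.15  0.14  0.08  1.52 -0.   -0.42] w 0.0138
```

```bash
python3 -m crank '[0,-0.001,0.03,0,0,0,1,0,-0.001,0.062,0,0,0,1,0,-0.001,0.062,0,0,0,1,0,-0.001,0.062,0,0,0,1,0,-0.001,0.062,0,0,0,1]'; python3 - <<'E'
from h import *
goal(.570,-.0887,.09,105)
Qs=[]
a=cap('scene','s3.png');Q=cloud(a)
for _ in range(5):Qs.append(cloud(cap('scene')))
Q=np.nanmedian([Q]+Qs,0)
t=state()['tcp_pos'];print(t)
z=Q[...,2]
C=np.array(a['extrinsics'])[:3,3]
m=(abs(Q[...,0]-t[0])<.015)&(abs(Q[...,1]-t[1])<.015)&(z<t[2]-.012)&(z>t[2]-.040)
def cyl(m,r):
    p=Q[m][:,:2]
    from scipy.optimize import least_squares
    f=least_squares(lambda c:np.linalg.norm(p-c,axis=1)-r,p.mean(0)+(p.mean(0)-C[:2])/np.linalg.norm(p.mean(0)-C[:2])*r,loss='soft_l1',f_scale=.001);print(m.sum(),f.x.round(4),'res',np.sqrt(2*f.cost/len(p)).round(4));return f.x
print('shank');s=cyl(m,.005)
print('knob');k=cyl((abs(Q[...,0]-.5255)<.02)&(abs(Q[...,1]+.1)<.02)&(z>.048)&(z<.068),.009)
print('boss');b=cyl((abs(Q[...,0]-.66)<.025)&(abs(Q[...,1]+.063)<.025)&(z>.041)&(z<.050),.017)
e=b+(k-b)*95/140;print('dist',np.linalg.norm(k-b),'eye',e,'pin-eye',s-e)
E
```

```text
time_s: 14.18
tcp_pos: [0.5701, -0.0906, 0.0937]
tcp_rot: [0.0, -0.13, 0.991, -0.0]
wrist_force: [-1.1, 0.0, -0.0]
grip_width: 0.0133
grip_force: 58.7
shift [-0.0004  0.0019  0.0037] rv [-0.0003  0.0006 -0.0006] yaw 105.0 -> 105.0 rows 0.1 t 14.1833 j [-0.16  0.14 -0.03  1.4  -0.   -0.42] w 0.0133
[ 0.5707233  -0.08999191  0.09350093]
shank
57 [ 0.5698 -0.089 ] res 0.0005
knob
70 [ 0.5256 -0.099 ] res 0.0005
boss
90 [ 0.6621 -0.061 ] res 0.0021
dist 0.14169818529116854 eye [ 0.569514   -0.08681603] pin-eye [ 0.00026854 -0.00220613]<stdin>:6: RuntimeWarning: All-NaN slice encountered
```

```bash
python3 -m crank '[0,0.0018,0,0,0,0,1,0,0.0018,0.006,0,0,0,1,0,0.0018,0.012,0,0,0,1,0,0.0018,0.016,0,0,0,1,0,0.0018,0.02,0,0,0,1,0,0.0018,0.022,0,0,0,1,0,0.0018,0.022,0,0,0,1]'
```

```text
time_s: 15.07
tcp_pos: [0.5694, -0.0881, 0.0695]
tcp_rot: [-0.0, -0.131, 0.991, 0.0]
wrist_force: [0.3, 0.4, -1.1]
grip_width: 0.0138
grip_force: 58.7
```

```bash
python3 -m crank '[0,0,0.005,0,0,0,1,0,0,0.010,0,0,0,1,0,0,0.014,0,0,0,1,0,0,0.018,0,0,0,1,0,0,0.021,0,0,0,1,0,0,0.024,0,0,0,1,0,0,0.025,0,0,0,1,0,0,0.025,0,0,0,1]'
```

```text
time_s: 15.73
tcp_pos: [0.5697, -0.0881, 0.0454]
tcp_rot: [0.0, -0.131, 0.991, 0.0]
wrist_force: [0.2, 0.8, 1.0]
grip_width: 0.0137
grip_force: 58.8
```

```bash
python3 -m crank '[0,0,0.002,0,0,0,1,0,0,0.004,0,0,0,1,0,0,0.004,0,0,0,1]'; python3 -m crank '[0,0,0,0,0,0,0.2,0,0,0,0,0,0,-0.2,0,0,0,0,0,0,-0.2,0,0,0,0,0,0,-0.2,0,0,-0.03,0,0,0,-0.2,0,0,-0.06,0,0,0,-0.2,0,0,-0.1,0,0,0,-0.2,0,0,-0.1,0,0,0,-0.2]'; python3 - <<'E'
from h import *
c=cap('wrist','w7.png');P=cloud(c);z=P[...,2]
m=(np.hypot(P[...,0]-.569,P[...,1]+.0875)<.015)&(z>.055)&(z<.08);q=P[m];print('pin top',m.sum(),np.median(q,0),np.percentile(q[:,2],[50,95]))
m=(np.hypot(P[...,0]-.525,P[...,1]+.099)<.015)&(z>.064)&(z<.08);print('knob',np.median(P[m],0))
a=cap('scene');Q=cloud(a);q=Q[(abs(Q[...,0]-.36)<.05)&(abs(Q[...,1]-.03)<.05)&(Q[...,2]>.028)];print('brick',q[:,2].max())
for x in (.458,.496):
    q=Q[(abs(Q[...,0]-x)<.02)&(abs(Q[...,1]+.282)<.02)&(Q[...,2]>.06)];print(x,np.median(q,0).round(4))
print(state()['time_s'],state()['wrist_force'],state()['grip_width'])
E
```

```text
time_s: 15.98
tcp_pos: [0.5703, -0.0881, 0.0449]
tcp_rot: [0.001, -0.131, 0.991, -0.0]
wrist_force: [-9.8, 1.2, 25.0]
grip_width: 0.0136
grip_force: 61.4
time_s: 16.65
tcp_pos: [0.5722, -0.0885, 0.1487]
tcp_rot: [0.004, -0.131, 0.991, -0.001]
wrist_force: [0.6, 0.1, 0.9]
grip_width: 0.0512
grip_force: 0.0
pin top 350 [ 0.56715247 -0.08779716  0.06653228] [0.06653228 0.06773279]
knob [ 0.52492556 -0.09953087  0.07068329]
brick 0.037139990989787486
0.458 [ 0.4564 -0.2831  0.0668]
0.496 [ 0.4918 -0.285   0.0696]
16.75 [ 0.39864452 -0.25860785 -0.99108358] 0.051031800873811976
```

View pics/w7.png

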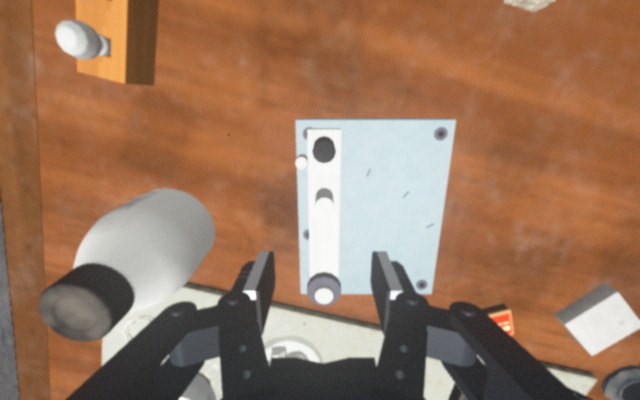

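The picture shows the pin's grip upright over the eye at (324,195), the arm home against its stop at (301,162), and its top at 66 mm, which means the shoulder is seated on the arm. The brick stands upright at the top edge, around (530,3), and the gripper is clear of everything.

```bash
python3 -c "
from cell import ctrl
print(ctrl.sign_off())"
```

```text
the job is handed in; nothing more can be done
None
```

The job is handed in, with no verdict returned: in the last images the brick stands upright on the bench, the arm is home, and the straight pin is seated through the eye into the plate and released. The ball and disc pins are still in the rack.

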